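# Prop the sprung catch and take out the castor wheel

### The arm

A 7-joint arm with a two-finger parallel gripper is mounted at the origin on the work surface. World frame = base frame: x ahead of the robot, y to its left, z up, the work surface at z = 0. Lengths are in m, angles in rad, forces in N, time in s.
With the tool pointing down it reaches from about 0.4 to 0.85 m from the base axis. Payload 10.4 kg.
Tool frame: the origin (TCP) lies where the fingers leave the gripper's body, on its centre line; the fingertips stand 73 mm ahead of it and the grasp point (between the pads) lies 54 mm ahead of it; z points along the fingers, y is the line along which they close (so a half turn about z gives the same grasp; the last joint's range is limited). The gripper opens to 85 mm and grips with 20 to 120 N. Pads are 22 mm wide; open, the fingers measure 114 mm over their backs; the gripper's body (76 mm by 85 mm) begins 54 mm behind the grasp point. The pads swing forward as they close: fully open they stand 13 mm farther back than shut.
Start: joints at [-1.314, 0.332, -0.065, 1.46, 0.022, 1.35, -0.088], TCP at [0.173, 0.601, 0.304] pointing down, gripper open.
Joint ranges: [-2.6, 2.6], [-0.5, 2.12], [-1.47, 1.34], [0.16, 2.42], [-1.27, 4.41], [0.06, 2.06], [-2.6, 2.6]. Speed limits (rad/s): [2.22, 2.22, 2.79, 2.79, 3.14, 3.14, 3.14].

### API

Orientations are given as a unit quaternion [x, y, z, w].
In Python, from workcell import manip, camera gives the robot as it stands. The module is installed in compiled form; this text tells all that it offers.
- The arm moves only by the shell command python3 -m creep 'ROWS' [OPENING] [FORCE]. ROWS is JSON, a list of rows, each a list of 2 entries, a list of its own where there are three numbers: the shift along the tool's x, y, z in mm, then the turn about the tool's z in rad. In form: [[[tx, ty, tz], twist], ...]. A call has 1 to 5 rows; each row is the pose to reach, as a shift and turn from the pose commanded when the call began, along the tool's axes at that moment; what a row does not reach only later rows make up. A row lasts 1/12 s, in which the tool goes at most 41.7 mm and 7.16 degrees, less where a joint would pass 70% of its speed; a pose out of reach is approached as far as the arm can. A call with a gripper value outside its range is refused whole. OPENING is the opening, from 0 (shut) to 1 (fully open), set as the call begins (- or left out, the last holds). The fingers move at their own pace and stop on an object; FORCE is the grip in N (left out, the last holds). Time passes only in rows, so rows that repeat a pose let the fingers close. It gives the time, the measured TCP pose, the force, the opening and the grip force at its end, in the units of the state.
- manip.get_obs(): the state, without advancing time (a new reading comes with each control period).
- camera(name): name is "scene" or "side" or "wrist"; returns a dict with "pixels" (480x640x3 uint8, red, green, blue), "z_map" (480x640 float32, m along the optical axis (not along the pixel's ray), 0 where there is no reading), "fx", "fy", "cx", "cy" (pixels), "distortion" ([k1, k2, p1, p2, k3] as OpenCV has them; the pictures are not rectified), "extrinsics" (4x4, takes a point from world to camera coordinates). Camera axes: x right, y down, z forward; pixel columns grow to the right and rows downward; lengths in m; the calibration is good to about 2 mm. A picture is of the moment at which its call begins.
- manip.hand_in(): hands the job in; it is judged then, once.
The state is a dict: "clock": time; "joint_pos": joint angles; "joint_velocities": joint speeds; "tau": joint torques, N m; "position": TCP position; "ee_rot": TCP orientation; "ft_force": force on the tool from outside, world axes, zero at the start; "torque": the same for the moment, N m; "grip_width": opening from 0.0 (shut) to 1.0 (fully open); "grasp_force": force on a finger pad.
Only numpy, scipy, OpenCV 4.12 (cv2) and the standard library are available. Lean on these libraries where they do the work, as an engineer would, in place of code of your own. Each camera call takes 0.05 s, during which the arm holds its last target. There are 200 camera calls.

### The job

The castor wheel in the assembly fixture is held down by a sprung catch. Push the square wooden prop, tapered foot down, through the catch's window all the way to the base so that it wedges the catch open, and let go of it; then lift the wheel out by its axle and set it down flat in the blue tray without dropping it. Leave the prop standing in the fixture.

Things in the scene. Friction and masses are not known exactly. Their poses are not given: they have to be found in the camera images.
- prop: Pale wooden post 40 x 40 x 110 mm tall, standing; its lowest 12 mm taper to a 22 x 22 mm foot. 100 g. Origin at the centre of the foot's underside; z up, x and y square to its sides. Push it down upright, sides square to the fixture, centre at its x = 37, y = 0 mm, foot to the plate (top at z = 122); released, the spring pushes it against the stop (x = 27) and holds it. Ignore other loose things.
- wheel: Castor wheel lying flat in the fixture's nest, a ring 10 mm high with 2 mm play, at fixture x = -65, y = 0 mm, underside at z = 12: black tyre 76 mm across, 30 mm thick; a steel axle stub, 20 mm across, stands up from its middle (30 to 75 mm above the origin). 0.2 to 0.4 kg. Origin at the centre of its underside, z up the axle.
- fixture: Steel plate 230 (x) x 120 (y) x 12 mm, fixed, origin centred below. In mm: fixed stop x -7 to 7, top z 58. Aluminium catch, a yoke with a window 64 wide in y, lip 12 over the wheel (z 44 to 52); slides to +x up to 42 on a 3 to 7 N spring. Gap: x 7 to 29 low down, widened by the catch's ramp to x 60 at the top (z 77). Prop needs 5 to 20 N down; it moves the catch 18, clearing the wheel by 6.
- tray: Blue plastic tray, open at the top, fixed on the bench: 220 (x) x 180 (y) x 40 mm high outside, walls and floor 4 mm thick. Origin at the centre of its underside, z up.
Mind the look-alikes: they are no part of the job. Of the things like the wheel, leave any that is orange or yellow; of the rest the larger one is meant.

How it is judged:
By the outcome, as a careful person would: the job done as asked, in the order asked, and still so for the second after the job is handed in, with the robot touching nothing.
It also fails if it takes over 58 s, if anything falls off the work surface, if the arm or the gripper's body presses on something with over 40 N, if the wrist force passes 120 N, or if a joint passes its speed limit or range.

## Working session

There is one attempt and no reset: what is moved stays moved. The work goes in short steps, Python scripts to look and compute and a shell command to move; the robot and the scene stay as the last step left them, time stands still between calls to the robot, and variables do not carry over. Pictures are saved under pics/ and viewed, at most 10 in all, crops included, and the job is handed in when it is done.

```bash
mkdir -p pics; cat > h.py <<'E'
import numpy as np, cv2
from workcell import manip, camera
def cloud(c):
    K=np.array([[c["fx"],0,c["cx"]],[0,c["fy"],c["cy"]],[0,0,1.]])
    v,u=np.mgrid[0:480,0:640]
    n=cv2.undistortPoints(np.stack([u,v],-1).reshape(-1,1,2).astype(np.float64),K,np.array(c["distortion"],float)).reshape(480,640,2)
    z=c["z_map"]; P=np.stack([n[...,0]*z,n[...,1]*z,z],-1)
    T=np.linalg.inv(np.array(c["extrinsics"]))
    W=P@T[:3,:3].T+T[:3,3]; W[z<=0]=np.nan
    return W
def snap(name,fn):
    c=camera(name); cv2.imwrite(f"pics/{fn}.png",c["pixels"][...,::-1]); W=cloud(c); np.savez(f"{fn}.npz",W=W,px=c["pixels"]); return c,W
E
python3 - <<'E'
from h import *
snap("scene","scene1"); snap("side","side1")
print(manip.get_obs())
E
```

```text
{'clock': 0.1, 'joint_pos': array([-1.31355055,  0.3327926 , -0.06469973,  1.46084186,  0.02162518,
        1.34988992, -0.08849226]), 'joint_velocities': array([-0.00129594, -0.00238466,  0.00081536, -0.00175555, -0.00046026,
       -0.00232233,  0.00068097]), 'tau': array([ 1.30080130e-03, -6.26741767e+01,  4.91574453e-02, -3.92424560e+01,
        1.63775717e-02,  6.72629481e-03,  1.03393015e-05]), 'position': array([0.17256959, 0.60045871, 0.30321286]), 'ee_rot': array([ 1.39450934e-01,  9.90228789e-01, -6.16009145e-04, -4.64454129e-05]), 'ft_force': array([-0.29145796, -0.16744081,  0.06869929]), 'torque': array([ 0.05053341, -0.07117805,  0.00334865]), 'grasp_force': 0.0, 'grip_width': 0.9998991102692816}
```

View pics/scene1.png

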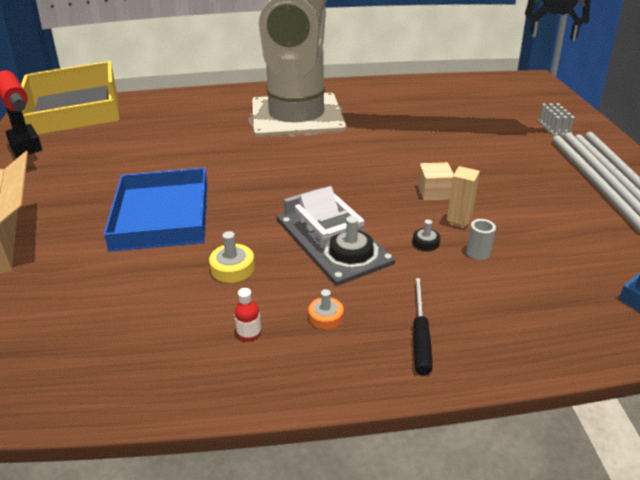

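View pics/side1.png

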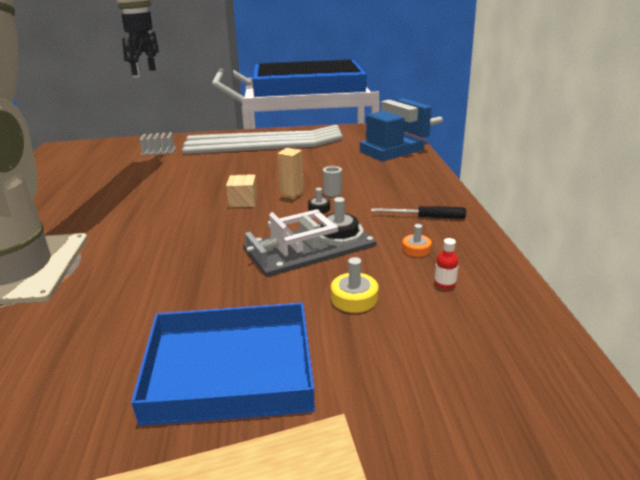

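The scene view shows the prop at (463,198), the wheel in the fixture at (352,240) with the catch at (325,210), and the tray at (160,208). There are distractors: a wooden block at (436,182), a small black wheel at (427,238), and yellow and orange wheels. The side view agrees.

```bash
python3 - <<'E'
from h import *
def rect(p):
    r=cv2.minAreaRect((p[:,:2]*1000).astype(np.float32)); return np.round(r[0],1),np.round(r[1],1),round(r[2],2)
for n in ["scene1","side1"]:
    d=np.load(n+".npz"); W,px=d["W"],d["px"].astype(int)
    v,u=np.mgrid[0:480,0:640]
    box=(lambda a,b,c,e:(u>=a)&(u<=c)&(v>=b)&(v<=e))
    if n=="scene1": pb,fb,tb,ab=(445,160,482,232),(270,180,400,285),(100,160,212,255),(344,214,360,236)
    else: pb,fb,tb,ab=(275,145,305,202),(240,190,380,275),(135,300,320,425),(334,196,345,218)
    z=W[...,2]
    m=box(*pb)&(z>.02); p=W[m]; print(n,"prop all",rect(p),"zmax",np.nanpercentile(p[:,2],98))
    p=W[box(*pb)&(z>.104)&(z<.118)]; print(" prop top",len(p),rect(p),p.mean(0))
    p=W[box(*fb)&(z>.008)&(z<.0145)]; print(" plate",len(p),rect(p))
    p=W[box(*ab)&(z>.078)&(z<.093)]; print(" axle top",len(p),rect(p),p.mean(0))
    b=(px[...,2]>px[...,0]+50)&box(*tb)&(z>.034)&(z<.044); p=W[b]; print(" tray rim",len(p),rect(p))
    p=W[box(*fb)&(z>.06)&(z<.1)]; print(" catch hi",len(p),rect(p))
E
```

```text
scene1 prop all (array([538.6, 267.2]), array([ 52.8, 252.9]), 79.97) zmax 0.11205040573125574
 prop top 294 (array([551.8, 265.1]), array([39.5, 43.1]), 55.09) [0.55453114 0.26407455 0.11005607]
 plate 1594 (array([577. ,  14.3]), array([232.8, 122.2]), 22.34)
 axle top 117 (array([637.4,  39. ]), array([18.6, 22. ]), 84.59) [0.63969085 0.0383296  0.08560895]
 tray rim 1058 (array([ 443.3, -312. ]), array([225.9, 179.9]), 0.93)
 catch hi 658 (array([583.4,  11.3]), array([141.9,  66.4]), 17.16)
side1 prop all (array([549.2, 263.5]), array([47.6, 43.9]), 53.67) zmax 0.10950813037499067
 prop top 153 (array([548.4, 263.5]), array([43.8, 41.9]), 54.56) [0.54896069 0.25989743 0.10795042]
 plate 1827 (array([570.9, 127.2]), array([308.1, 338.1]), 21.85)
 axle top 71 (array([635.1,  37.7]), array([18.1, 21.6]), 39.63) [0.63483156 0.0352891  0.08369972]
 tray rim 2104 (array([ 440.5, -312.9]), array([219.7, 183.2]), 0.95)
 catch hi 528 (array([595.1, -73.3]), array([143.8, 224.1]), 12.23)
```

```bash
python3 -m creep '[[[-35,-17,0],0],[[-70,-34,0],0],[[-105,-51,0],0],[[-140,-68,0],0],[[-175,-85,0],0]]' 1; python3 -m creep '[[[-35,-17,0],0],[[-70,-34,0],0],[[-105,-51,0],0],[[-140,-68,0],0],[[-175,-85,0],0]]'; python3 -m creep '[[[-30,-14,0],0.11],[[-60,-28,0],0.22],[[-85,-40,0],0.33],[[-106,-50,0],0.33],[[-106,-50,0],0.33]]'
python3 - <<'E'
from h import *
c,W=snap("wrist","wrist1"); o=manip.get_obs(); print(o["position"],o["ee_rot"])
m=(W[...,2]>.104)&(W[...,2]<.116); p=W[m]; p=p[np.hypot(p[:,0]-.55,p[:,1]-.263)<.045]
print(len(p),cv2.minAreaRect((p[:,:2]*1000).astype(np.float32)),p.mean(0))
E
```

```text
clock: 0.52
position: [0.3183, 0.4691, 0.3036]
ee_rot: [0.139, 0.99, -0.0, -0.0]
ft_force: [0.2, 0.8, 0.9]
grip_width: 1.0
grasp_force: 0.0
clock: 0.93
position: [0.463, 0.339, 0.3037]
ee_rot: [0.139, 0.99, -0.0, -0.0]
ft_force: [0.9, 1.1, 0.4]
grip_width: 0.997
grasp_force: 0.0
clock: 1.35
position: [0.5533, 0.2583, 0.3034]
ee_rot: [0.304, 0.953, -0.001, 0.001]
ft_force: [1.2, -0.5, 0.6]
grip_width: 1.001
grasp_force: 0.0
[0.5516224  0.2606286  0.30331225] [ 3.02279181e-01  9.53219094e-01 -7.94081114e-04  1.60012323e-04]
3870 ((550.3076782226562, 266.9289245605469), (40.11343002319336, 40.44969940185547), 55.71453094482422) [0.54948121 0.26741872 0.10921394]
```

View pics/wrist1.png

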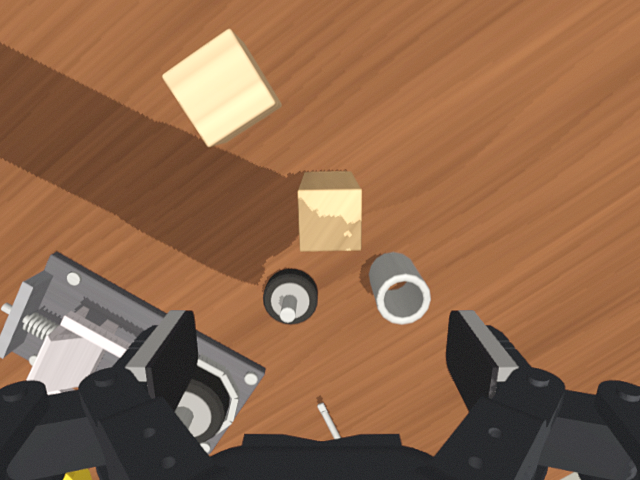

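The wrist view shows the prop top square at (330,220), lined up with the fingers. The cup at (400,290) is off the finger path. Next I descend and grip.

```bash
python3 -m creep '[[[2,2,35],0],[[4,3,70],0],[[4,3,105],0],[[4,3,135],0],[[4,3,157],0]]'; python3 -m creep '[[[0,0,0],0],[[0,0,0],0],[[0,0,0],0],[[0,0,0],0],[[0,0,0],0]]' 0 60;python3 -m creep '[[[0,0,0],0],[[0,0,0],0],[[0,0,0],0],[[0,0,0],0],[[0,0,0],0]]'
```

```text
clock: 1.82
position: [0.5464, 0.2688, 0.1437]
ee_rot: [0.299, 0.954, -0.001, -0.001]
ft_force: [0.4, 0.3, 0.0]
grip_width: 1.001
grasp_force: 0.0
clock: 2.23
position: [0.5493, 0.2688, 0.1493]
ee_rot: [0.3, 0.954, 0.001, 0.001]
ft_force: [-1.2, -0.7, 7.0]
grip_width: 0.46
grasp_force: 60.6
clock: 2.65
position: [0.5494, 0.2687, 0.1492]
ee_rot: [0.3, 0.954, 0.001, 0.001]
ft_force: [-1.9, -1.0, 8.0]
grip_width: 0.456
grasp_force: 60.6
```

```bash
python3 -m creep '[[[0,0,-25],0],[[0,0,-60],0],[[0,0,-95],0],[[0,0,-110],0],[[0,0,-110],0]]'; python3 - <<'E'
from h import *
o=manip.get_obs(); p=o["position"]*1000; a=o["ee_rot"]
from scipy.spatial.transform import Rotation as R
M=R.from_quat(a).as_matrix(); print(p,np.degrees(np.arctan2(M[1,1],M[0,1])))
f=np.array([575.5,13.5]); th=np.radians(202); t=f+37*np.array([np.cos(th),np.sin(th)]); print(t)
print(M.T@np.r_[t-p[:2],0], o["ft_force"])
c,W=snap("scene","scene2")
m=(W[...,2]>.2)&(W[...,2]<.35); 
E
```

```text
clock: 3.07
position: [0.5502, 0.2688, 0.2628]
ee_rot: [0.3, 0.954, 0.003, 0.003]
ft_force: [-0.0, -0.9, -0.7]
grip_width: 0.458
grasp_force: 60.6
[550.2452825  268.82320195 262.7773008 ] 55.05063546583339
[ 5.41194197e+02 -3.60443956e-01]
[-146.78884747 -225.81591715   -1.40113611] [-0.04827731 -0.86193453 -0.70754322]
```

```bash
python3 -m creep '[[[-21,-32,0],-0.12],[[-42,-64,0],-0.24],[[-63,-97,0],-0.36],[[-84,-130,0],-0.48],[[-105,-161,0],-0.6]]';  python3 -m creep '[[[0,0,0],-0.12],[[0,0,0],-0.24],[[0,0,0],-0.36],[[0,0,0],-0.394],[[0,0,0],-0.394]]'; cat > rel.py <<'E'
from h import *
import sys
from scipy.spatial.transform import Rotation as R
def rel(x,y,z,yaw=None):
    o=manip.get_obs(); p=o["position"]*1000; M=R.from_quat(o["ee_rot"]).as_matrix()
    y0=np.degrees(np.arctan2(M[1,1],M[0,1])); print("pos",p.round(1),"closeyaw",y0.round(2),"shift",(M.T@(np.array([x,y,z])-p)).round(1),"F",o["ft_force"].round(1),"axis",M[:,2].round(3))
    if yaw is not None: print("twist",np.radians(-(yaw-y0)))
E
python3 - <<'E'
from rel import *
rel(541.2,-.4,262.8,112)
c,W=snap("wrist","wrist2")
E
```

```text
clock: 3.53
position: [0.5414, 0.0741, 0.2559]
ee_rot: [0.002, 1.0, -0.0, -0.001]
ft_force: [0.3, -0.7, -0.5]
grip_width: 0.46
grasp_force: 60.6
clock: 3.95
position: [0.5419, 0.0761, 0.2559]
ee_rot: [-0.191, 0.982, 0.0, -0.001]
ft_force: [-0.2, 0.0, -0.7]
grip_width: 0.455
grasp_force: 60.8
pos [541.9  76.1 255.9] closeyaw 112.05 shift [ 29.4 -70.6  -6.9] F [-0.2  0.  -0.7] axis [-0.001 -0.    -1.   ]
twist 0.0009150032398833228
```

View pics/wrist2.png

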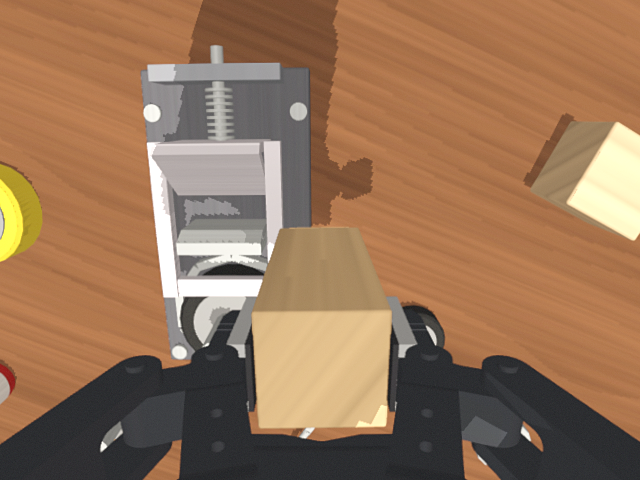

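The wrist view shows the prop in the hand with its top centre near (320,370). The fixture plate spans (140–310, 65–360) and is nearly square to the hand. The window is around (220,230). I'll measure both from here.

```bash
python3 - <<'E'
from h import *
d=np.load("wrist2.npz"); W=d["W"]*1000; v,u=np.mgrid[0:480,0:640]; z=W[...,2]
th=np.radians(202); ex=np.array([np.cos(th),np.sin(th)]); ey=np.array([-ex[1],ex[0]])
r=lambda p:cv2.minAreaRect(p[:,:2].astype(np.float32))
b=(u>135)&(u<315)&(v>60)&(v<365)
p=W[b&(z>9)&(z<15)]; print("plate",len(p),r(p))
# +x edge and both sides
q=(p[:,:2]-[575.5,13.5])@np.c_[ex,ey]; print("plate x",np.percentile(q[:,0],[.2,99.8]),"y",np.percentile(q[:,1],[.2,99.8]))
p=W[b&(z>50)&(z<62)&(u>180)&(u<262)&(v>215)&(v<260)]; q=(p[:,:2]-[575.5,13.5])@np.c_[ex,ey]; print("stop top",len(p),q.min(0),q.max(0),np.median(p[:,2]))
p=W[b&(z>60)&(z<85)]; q=(p[:,:2]-[575.5,13.5])@np.c_[ex,ey]; print("catch",len(p),q.min(0),q.max(0),p[:,2].max())
g=(u>240)&(u<400)&(v>220)&(v<440)
p=W[g&(z>210)&(z<235)]; print("prop top",len(p),p[:,2].mean(),r(p)); 
s=W[g&(u>262)&(u<380)&(z>125)&(z<205)]; q=s[:,:2]@np.c_[ex,ey]
print("prop front face x by z", np.polyfit(s[:,2],q[:,0],1),"yaw", np.degrees(np.arctan(np.polyfit(q[:,1],q[:,0]-np.polyval(np.polyfit(s[:,2],q[:,0],1),s[:,2]),1)[0])), "face x mean",q[:,0].mean(),"y range",np.percentile(q[:,1],[1,99]),"zmin",z[g&(z>80)].min())
print("tcp fix", np.array([541.9,76.1])@np.c_[ex,ey], "fixture org", np.array([575.5,13.5])@np.c_[ex,ey])
E
```

```text
plate 14919 ((575.0857543945312, 16.04676055908203), (228.19091796875, 120.2126693725586), 22.241619110107422)
plate x [-112.72318613  113.16437599] y [-62.27318539  57.03185839]
stop top 1581 [ -7.98646059 -30.76970333] [ 4.48845155 23.80588489] 56.67343246445827
catch 3235 [-61.36316197 -34.46240114] [65.4550718  29.95964876] 84.9750379034511
prop top 18532 216.1988401306692 ((543.7401733398438, 76.60527038574219), (41.167198181152344, 47.3536491394043), 23.017499923706055)
prop front face x by z [-2.7541184e-03 -5.1252398e+02] yaw -0.5154728880551885 face x mean -513.00257609718 y range [113.91619707 152.26728518] zmin 117.12104646451584
tcp fix [-530.94849255  132.44062164] fixture org [-538.65149731  203.06911247]
```

```bash
python3 -m creep '[[[15,-34,0],0],[[31,-67,0],0],[[31,-67,0],0],[[31,-67,0],0]]'; python3 -m creep '[[[0,0,20],0],[[0,0,35],0],[[0,0,45],0],[[0,0,45],0]]'; python3 - <<'E'
from rel import *
rel(0,0,0,112); c,W=snap("wrist","wrist3"); c,W=snap("side","side3")
cv2.imwrite("pics/side3c.png",cv2.resize(c["pixels"][150:300,200:400,::-1],None,fx=3,fy=3))
E
```

```text
clock: 4.33
position: [0.5384, 0.0001, 0.2566]
ee_rot: [-0.187, 0.982, -0.0, -0.0]
ft_force: [0.2, 1.8, -0.6]
grip_width: 0.461
grasp_force: 60.7
clock: 4.67
position: [0.5387, 0.0039, 0.2104]
ee_rot: [-0.191, 0.982, 0.0, -0.0]
ft_force: [1.5, 0.3, -0.9]
grip_width: 0.461
grasp_force: 60.9
pos [538.7   3.9 210.4] closeyaw 112.0 shift [500.8 198.1 210.8] F [ 1.5  0.3 -0.9] axis [-0.001  0.    -1.   ]
twist 4.674512016776843e-05
```

View pics/wrist3.png

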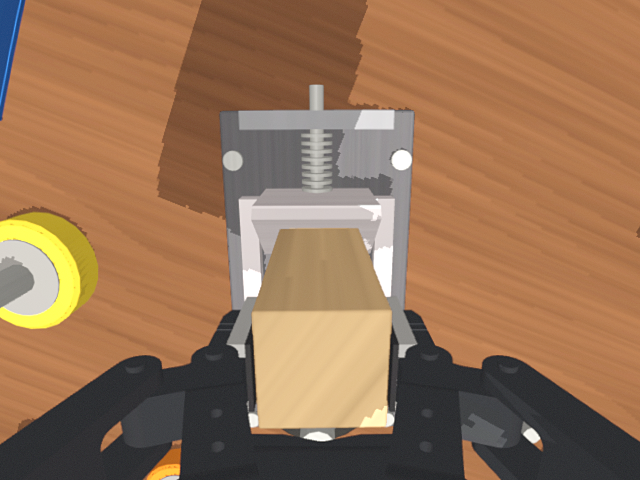

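The prop foot is centred in the window, with both the prop and the spring rod at column 318. I push it down.

```bash
python3 -m creep '[[[0,0,7],0],[[0,0,14],0],[[0,0,21],0],[[0,0,28],0],[[0,0,32],0]]'; python3 -m creep '[[[0,0,5],0],[[0,0,10],0],[[0,0,15],0],[[0,0,18],0],[[0,0,18],0]]' ; python3 - <<'E'
from rel import *
rel(0,0,161,112)
E
```

```text
clock: 5.18
position: [0.542, 0.0034, 0.1831]
ee_rot: [-0.191, 0.982, 0.0, 0.005]
ft_force: [5.2, 1.7, 16.8]
grip_width: 0.463
grasp_force: 62.9
clock: 5.6
position: [0.5405, 0.0032, 0.1631]
ee_rot: [-0.191, 0.982, -0.0, 0.002]
ft_force: [6.2, 2.3, -1.3]
grip_width: 0.456
grasp_force: 61.4
pos [540.5   3.2 163.1] closeyaw 111.98 shift [ 5.024e+02  1.993e+02 -4.000e-01] F [ 6.2  2.3 -1.3] axis [ 0.005  0.001 -1.   ]
twist -0.0004194315347145688
```

```bash
python3 -m creep '[[[0,0,2],0],[[0,0,4],0],[[0,0,6],0],[[0,0,8],0],[[0,0,8],0]]' 
```

```text
clock: 6.02
position: [0.5428, 0.0026, 0.1605]
ee_rot: [-0.19, 0.982, -0.0, 0.005]
ft_force: [-6.0, -1.2, 46.3]
grip_width: 0.46
grasp_force: 68.2
```

The prop has bottomed out on the plate. I relax the push, ease it toward the stop, and release.

```bash
python3 -m creep '[[[-3,0,-4],0],[[-6,0,-6],0],[[-8,0,-6],0],[[-10,0,-6],0],[[-10,0,-6],0]]'; python3 -m creep '[[[0,0,0],0],[[0,0,0],0],[[0,0,0],0],[[0,0,0],0],[[0,0,0],0]]' 1; python3 -m creep '[[[0,0,-20],0],[[0,0,-50],0],[[0,0,-90],0],[[0,0,-130],0],[[0,0,-130],0]]'; python3 - <<'E'
from rel import *
rel(0,0,0,112)
c,W=snap("side","side4"); c2,W2=snap("scene","scene4")
cv2.imwrite("pics/c4.png",np.vstack([cv2.resize(x[...,::-1],None,fx=3,fy=3)[:290,:600] for x in (c["pixels"][170:275,220:420],c2["pixels"][180:285,250:450])]))
E
```

```text
clock: 6.43
position: [0.5486, 0.0063, 0.1607]
ee_rot: [-0.19, 0.982, -0.0, 0.0]
ft_force: [0.1, -0.6, 11.8]
grip_width: 0.461
grasp_force: 64.2
clock: 6.85
position: [0.5476, 0.0062, 0.1594]
ee_rot: [-0.19, 0.982, 0.0, -0.001]
ft_force: [0.3, -0.3, 0.1]
grip_width: 0.999
grasp_force: 0.0
clock: 7.27
position: [0.5504, 0.0061, 0.2978]
ee_rot: [-0.19, 0.982, -0.0, 0.005]
ft_force: [1.1, 0.1, 0.7]
grip_width: 1.0
grasp_force: 0.0
pos [550.4   6.1 297.8] closeyaw 111.93 shift [515.8 200.6 292. ] F [1.1 0.1 0.7] axis [ 0.01   0.002 -1.   ]
twist -0.0011427151799569824
```

View pics/c4.png

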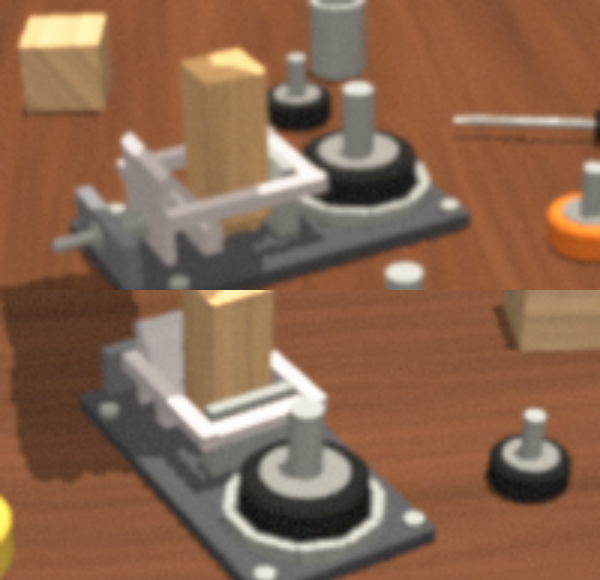

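Both views show the prop standing in the window, the catch drawn back and the wheel clear of the lip. I go over the wheel and measure the axle.

```bash
python3 -m creep '[[[-30,0,0],0],[[-60,0,0],0],[[-88,-1,0],0],[[-88,-1,0],0],[[-88,-1,0],0]]'; python3 - <<'E'
from rel import *
c,W=snap("wrist","wrist5"); W=W*1000
z=W[...,2]; m=(z>76)&(z<92)&(np.hypot(W[...,0]-636,W[...,1]-39)<25); p=W[m]; r=cv2.minAreaRect(p[:,:2].astype(np.float32)); print(len(p),r,p.mean(0))
m=(z>36)&(z<46)&(np.hypot(W[...,0]-636,W[...,1]-39)<45); p=W[m]; print(len(p),cv2.minEnclosingCircle(p[:,:2].astype(np.float32)))
m=(z>113)&(z<130)&(np.hypot(W[...,0]-550,W[...,1]-6)<45); p=W[m]; print("prop",len(p),p.mean(0) if len(p) else 0, cv2.minAreaRect(p[:,:2].astype(np.float32)))
rel(635.7,39.5,126,112)
E
```

```text
clock: 7.78
position: [0.63, 0.0389, 0.2873]
ee_rot: [-0.191, 0.982, -0.0, -0.002]
ft_force: [0.3, -0.3, -0.2]
grip_width: 1.002
grasp_force: 0.0
749 ((635.7857055664062, 40.76942443847656), (19.554704666137695, 19.365509033203125), 35.010223388671875) [634.9732023   40.37536033  85.60409899]
6407 ((635.9521484375, 40.91177749633789), 38.053428649902344)
prop 5959 [550.24792691   6.89960291 121.48367602] ((550.4022827148438, 7.061513900756836), (39.704750061035156, 40.464813232421875), 22.25906753540039)
pos [629.5  38.1 288. ] closeyaw 111.96 shift [ -6.8  -1.1 161.9] F [1.4 0.  0.4] axis [-0.003 -0.001 -1.   ]
twist -0.0006726375926300417
```

```bash
python3 -m creep '[[[-7,0,35],0],[[-7,0,70],0],[[-7,0,105],0],[[-7,0,140],0],[[-7,0,162],0]]'; python3 -m creep '[[[0,0,0],0],[[0,0,0],0],[[0,0,0],0],[[0,0,0],0],[[0,0,0],0]]' 0 80;python3 -m creep '[[[0,0,0],0],[[0,0,0],0],[[0,0,0],0],[[0,0,0],0],[[0,0,0],0]]'
```

```text
clock: 8.25
position: [0.6339, 0.04, 0.1241]
ee_rot: [-0.19, 0.982, 0.0, -0.002]
ft_force: [-1.1, 0.2, -0.3]
grip_width: 1.004
grasp_force: 0.0
clock: 8.67
position: [0.6373, 0.0408, 0.13]
ee_rot: [-0.19, 0.982, 0.0, 0.002]
ft_force: [-0.9, 0.3, 0.3]
grip_width: 0.302
grasp_force: 0.0
clock: 9.08
position: [0.6372, 0.041, 0.1299]
ee_rot: [-0.191, 0.982, 0.0, 0.001]
ft_force: [-2.8, -0.8, 8.0]
grip_width: 0.214
grasp_force: 77.8
```

```bash
python3 -m creep '[[[0,0,-8],0],[[0,0,-20],0],[[0,0,-40],0],[[0,0,-65],0],[[0,0,-90],0]]'; python3 -m creep '[[[0,0,-25],0],[[0,0,-45],0],[[0,0,-50],0],[[0,0,-50],0],[[0,0,-50],0]]'; python3 - <<'E'
from rel import *
rel(441,-312,270,90)
c,W=snap("side","side6"); W=W*1000
b=c["pixels"].astype(int); z=W[...,2]; m=(b[...,2]>b[...,0]+50)&(z>34)&(z<44)&(W[...,1]<-150)&(W[...,0]>250)&(W[...,0]<650); p=W[m]; print(cv2.minAreaRect(p[:,:2].astype(np.float32)))
E
```

```text
clock: 9.5
position: [0.6362, 0.0407, 0.2196]
ee_rot: [-0.19, 0.982, -0.0, -0.0]
ft_force: [0.4, 0.3, -3.3]
grip_width: 0.214
grasp_force: 78.2
clock: 9.92
position: [0.6361, 0.0409, 0.2672]
ee_rot: [-0.191, 0.982, 0.0, -0.0]
ft_force: [0.6, 0.1, -3.1]
grip_width: 0.207
grasp_force: 78.2
pos [636.1  40.9 267.2] closeyaw 111.97 shift [ 313.  -254.3   -2.7] F [ 0.6  0.1 -3.1] axis [-0.001  0.    -1.   ]
twist 0.3833885583918299
((440.4754638671875, -312.6937561035156), (220.0186309814453, 182.8793182373047), 0.8271753787994385)
```

View pics/side6.png

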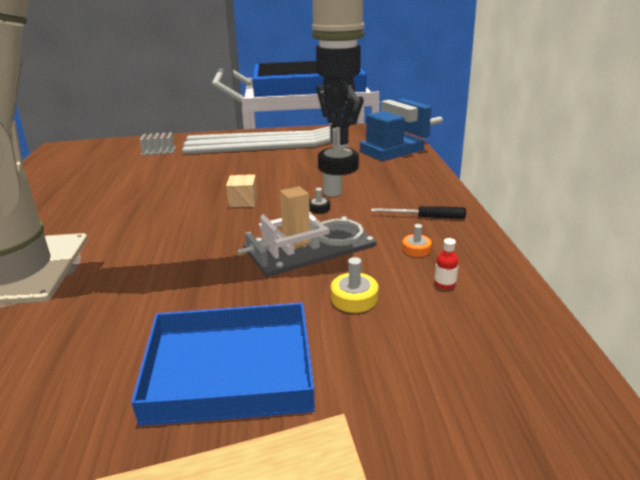

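The side view shows the wheel held at (338,160), the nest at (340,232) empty and the prop standing at (295,212). I carry the wheel to the tray.

```bash
python3 -m creep '[[[15,-12,0],0],[[38,-31,0],0],[[65,-53,0],0],[[93,-75,0],0],[[121,-98,0],0]]'; python3 -m creep '[[[28,-22,0],0],[[56,-45,0],0],[[84,-68,0],0],[[112,-91,0],0],[[135,-110,0],0]]';  python3 -m creep '[[[20,-16,0],0],[[38,-31,0],0],[[50,-41,0],0],[[56,-46,0],0],[[56,-46,0],0]]'; python3 - <<'E'
from rel import *
rel(441,-312,122,90)
E
```

```text
clock: 10.38
position: [0.5593, -0.0962, 0.2661]
ee_rot: [-0.191, 0.982, 0.0, -0.001]
ft_force: [0.6, -0.9, -2.9]
grip_width: 0.206
grasp_force: 78.3
clock: 10.8
position: [0.4745, -0.2499, 0.2665]
ee_rot: [-0.19, 0.982, 0.0, -0.001]
ft_force: [0.4, -1.3, -3.4]
grip_width: 0.208
grasp_force: 78.3
clock: 11.22
position: [0.4408, -0.3126, 0.2669]
ee_rot: [-0.189, 0.982, 0.0, -0.001]
ft_force: [-0.5, 1.0, -3.3]
grip_width: 0.208
grasp_force: 78.3
pos [ 440.8 -312.6  266.9] closeyaw 111.8 shift [ -0.7   0.4 144.8] F [-0.5  1.  -3.3] axis [-0.002  0.    -1.   ]
twist 0.3804945136312683
```

```bash
python3 -m creep '[[[0,0,30],0],[[0,0,65],0],[[0,0,100],0],[[0,0,125],0],[[0,0,135],0]]'; python3 -m creep '[[[0,0,2],0],[[0,0,4],0],[[0,0,6],0],[[0,0,8],0],[[0,0,8],0]]'
```

```text
clock: 11.63
position: [0.4411, -0.3086, 0.1285]
ee_rot: [-0.191, 0.981, 0.002, -0.002]
ft_force: [-1.2, -0.0, -3.7]
grip_width: 0.21
grasp_force: 78.5
clock: 12.05
position: [0.4427, -0.3115, 0.1257]
ee_rot: [-0.191, 0.982, -0.0, 0.001]
ft_force: [0.2, 0.1, -3.1]
grip_width: 0.212
grasp_force: 78.5
```

```bash
python3 -m creep '[[[0,0,1],0],[[0,0,2],0],[[0,0,3],0],[[0,0,4],0],[[0,0,4],0]]'; python3 -m creep '[[[0,0,0],0],[[0,0,1],0],[[0,0,1],0]]'
```

```text
clock: 12.47
position: [0.4422, -0.3115, 0.1219]
ee_rot: [-0.19, 0.982, 0.0, 0.0]
ft_force: [-4.4, 3.7, 8.8]
grip_width: 0.204
grasp_force: 80.3
clock: 12.72
position: [0.4423, -0.3116, 0.1218]
ee_rot: [-0.19, 0.982, 0.0, 0.0]
ft_force: [-9.1, 5.6, 20.9]
grip_width: 0.21
grasp_force: 81.6
```

The wheel is in contact with the tray floor. I open the gripper and retreat.

```bash
python3 -m creep '[[[0,0,-1],0],[[0,0,-2],0],[[0,0,-2],0]]'; python3 -m creep '[[[0,0,0],0],[[0,0,0],0],[[0,0,0],0],[[0,0,0],0],[[0,0,0],0]]' 1; python3 -m creep '[[[0,0,-20],0],[[0,0,-50],0],[[0,0,-90],0],[[0,0,-130],0],[[0,0,-130],0]]'; python3 - <<'E'
from rel import *
c,W=snap("side","side7"); c,W=snap("scene","scene7"); W=W*1000; z=W[...,2]
m=(z>30)&(z<37)&(np.hypot(W[...,0]-441,W[...,1]+312)<60); p=W[m]; print(cv2.minEnclosingCircle(p[:,:2].astype(np.float32)),p[:,2].mean())
rel(0,0,0)
E
```

```text
clock: 12.97
position: [0.4422, -0.3114, 0.122]
ee_rot: [-0.19, 0.982, -0.0, 0.0]
ft_force: [0.3, 0.3, -2.7]
grip_width: 0.206
grasp_force: 79.0
clock: 13.38
position: [0.4422, -0.3114, 0.1219]
ee_rot: [-0.19, 0.982, -0.0, 0.0]
ft_force: [-0.7, -0.7, 0.1]
grip_width: 0.905
grasp_force: 0.0
clock: 13.8
position: [0.4443, -0.3132, 0.2597]
ee_rot: [-0.19, 0.982, -0.003, 0.004]
ft_force: [0.5, -0.6, 0.2]
grip_width: 0.998
grasp_force: 0.0
((444.24139404296875, -312.9530029296875), 38.59425354003906) 34.85888228779979
pos [ 442.8 -311.8  253.6] closeyaw 111.96 shift [294.7 455.4 251.7] F [ 0.4  0.6 -1.5] axis [ 0.003 -0.001 -1.   ]
```

View pics/side7.png

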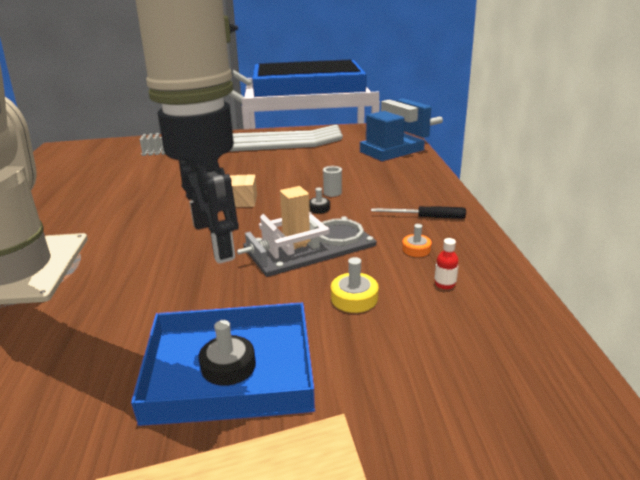

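The wheel lies flat in the tray at (228,357), the prop stands in the fixture at (295,212), and the gripper is clear.

```bash
python3 -m creep '[[[0,0,0],0],[[0,0,0],0],[[0,0,0],0],[[0,0,0],0],[[0,0,0],0]]' >/dev/null; python3 -c "
from workcell import manip
print(manip.hand_in())"
```

```text
the job is handed in; nothing more can be done
None
```

The job is handed in at about 14 s on the robot's clock: the prop stands wedged in the fixture with the catch held open, and the castor wheel lies flat in the blue tray with the gripper clear of it.

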